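Flip open two overfilled stock boxes for checking

TASK

Open the blue-lidded and the green-lidded stock boxes for checking: with a fingertip push each lid up by its front lip and on past upright, so that it falls back and stays open by itself. Leave the red-lidded box shut, keep all three boxes standing where they are without lifting or shoving them, and do not disturb the other things on the bench.

Things in the scene. Friction and masses are not known exactly. Their poses are not given: they have to be found in the camera images.
- blue_box: Grey open stock box with a hinged bright blue lid, full of packs (about 1.5 kg, loose on the bench): 120 deep (x) x 140 wide (y) x 90 high, walls 4. Origin: centre of its underside on the bench. Its x axis points from its front, which roughly faces the robot, to its hinge side; z up. One white pack (118 wide, top 123 above the bench, its front face 41 ahead of the origin) stands above the rim and props the lid ajar.
- blue_lip (a point): Middle of the lower front edge of the bright blue lid, the edge farthest from the hinge: a flat plastic plate 155 long x 136 wide x 6 thick, 130 g. With the lid ajar this edge is 80 ahead (-x) of the box's origin, 20 beyond the front wall, and 157 above the bench, so a fingertip can get under it from the front. Turns with the lid: x from the lip to the hinge, z out of the lid's upper face.
- blue_hinge (a point): Middle of the hinge line of the bright blue lid, at the top of the box's rear wall: 60 behind (+x) the box's origin, 90 above the bench. The line runs along the box's y axis.
- blue_lid (a joint): Angle of the bright blue lid, rad: 0 is the ajar rest (the plate slopes 0.45 rad above level, front edge up), growing as it opens; 1.12 is upright, 1.55 the stop, leaning back. Almost frictionless: below upright it falls back to 0, past upright it falls open to the stop.
- green_box: Grey open stock box with a hinged green lid, full of packs (about 1.5 kg, loose on the bench): 120 deep (x) x 140 wide (y) x 90 high, walls 4. Origin: centre of its underside on the bench. Its x axis points from its front, which roughly faces the robot, to its hinge side; z up. One white pack (118 wide, top 123 above the bench, its front face 41 ahead of the origin) stands above the rim and props the lid ajar.
- green_lip (a point): Middle of the lower front edge of the green lid, the edge farthest from the hinge: a flat plastic plate 155 long x 136 wide x 6 thick, 130 g. With the lid ajar this edge is 80 ahead (-x) of the box's origin, 20 beyond the front wall, and 157 above the bench, so a fingertip can get under it from the front. Turns with the lid: x from the lip to the hinge, z out of the lid's upper face.
- green_hinge (a point): Middle of the hinge line of the green lid, at the top of the box's rear wall: 60 behind (+x) the box's origin, 90 above the bench. The line runs along the box's y axis.
- green_lid (a joint): Angle of the green lid, rad: 0 is the ajar rest (the plate slopes 0.45 rad above level, front edge up), growing as it opens; 1.12 is upright, 1.55 the stop, leaning back. Almost frictionless: below upright it falls back to 0, past upright it falls open to the stop.
- red_box: Grey open stock box with a hinged red lid, full of packs (about 1.5 kg, loose on the bench): 120 deep (x) x 140 wide (y) x 90 high, walls 4. Origin: centre of its underside on the bench. Its x axis points from its front, which roughly faces the robot, to its hinge side; z up. One white pack (118 wide, top 123 above the bench, its front face 41 ahead of the origin) stands above the rim and props the lid ajar.
- red_lip (a point): Middle of the lower front edge of the red lid, the edge farthest from the hinge: a flat plastic plate 155 long x 136 wide x 6 thick, 130 g. With the lid ajar this edge is 80 ahead (-x) of the box's origin, 20 beyond the front wall, and 157 above the bench, so a fingertip can get under it from the front. Turns with the lid: x from the lip to the hinge, z out of the lid's upper face.
- red_hinge (a point): Middle of the hinge line of the red lid, at the top of the box's rear wall: 60 behind (+x) the box's origin, 90 above the bench. The line runs along the box's y axis.
- red_lid (a joint): Angle of the red lid, rad: 0 is the ajar rest (the plate slopes 0.45 rad above level, front edge up), growing as it opens; 1.12 is upright, 1.55 the stop, leaning back. Almost frictionless: below upright it falls back to 0, past upright it falls open to the stop.
- tape_roll: Roll of amber packing tape lying flat, 76 across, 45 high, loose, bystander; origin under its centre.
- pill_jar: Small orange jar, 40 across, 60 high, loose, bystander; origin under its centre.
- carton: Small brown carton, 90 x 130 x 70 high, loose, bystander; origin under its centre.
- scanner: Black and grey hand scanner lying flat, about 170 x 55 x 35 high, loose, bystander; origin near its middle, on the bench.
- rinse_bottle: White bottle, 64 across, 150 high, loose, bystander; origin under its centre.
- white_carton: White carton, 80 x 120 x 100 high, loose, bystander; origin under its centre.
There are look-alikes about, which are no part of the job. Leave any pink look-alike of the green_box alone.

How it is judged:
By the outcome, as a careful person would: the job done as asked, in the order asked, and still so for the second after the job is handed in, with the robot touching nothing.
It also fails if it takes over 67 s, if anything falls off the work surface, if the arm or the gripper's body presses on something with over 40 N, if the wrist force passes 120 N, or if a joint passes its speed limit or range.

ROBOT

A 7-joint arm with a two-finger parallel gripper is mounted at the origin on the work surface. World frame = base frame: x ahead of the robot, y to its left, z up, the work surface at z = 0. Lengths are in m, angles in rad, forces in N, time in s.
With the tool pointing down it reaches from about 0.4 to 0.875 m from the base axis. Payload 4.4 kg.
Tool frame: the origin (TCP) lies between the finger pads; the fingertips stand 19 mm ahead of it and the grasp point (between the pads) is the TCP; z points along the fingers, x is the direction in which the jaws open and shut, and the axes are right-handed (so a half turn about z gives the same grasp; the last joint's range is limited). The gripper opens to 85 mm and grips with 20 to 120 N. Pads are 22 mm wide; open, the fingers measure 114 mm over their backs; the gripper's body (76 mm by 85 mm) begins 54 mm behind the grasp point. The pads swing forward as they close: fully open they stand 13 mm farther back than shut.
Start: joints at [1.243, 0.628, 0.038, 1.517, -0.027, 0.996, -0.02], TCP at [0.168, -0.628, 0.25] pointing down, gripper open.
Joint ranges: [-3.06, 3.06], [-0.37, 2.12], [-1.25, 1.32], [0.18, 2.47], [-1.1, 4.24], [0.23, 1.98], [-2.94, 2.94]. Speed limits (rad/s): [2.57, 2.57, 3.14, 3.14, 3.14, 3.14, 3.14].

INTERFACE

Orientations are given as a rotation vector (axis times angle).
In Python, from station import robot gives the robot as it stands.
- The arm moves only by the tool carry_out, never from a script. Its argument "series" is one flat list of numbers, 7 for each row, row after row: the turn, a rotation vector about the world's x, y, z in degrees, then the shift along the world's x, y, z in mm, then the finger opening in mm, from 0 to 85.4. A call has 1 to 12 rows; each row shifts and turns the pose as measured when the row begins; what a row does not reach is not made up. A row lasts 1/10 s, in which the tool goes at most 50 mm and 8.59 degrees, less where a joint would pass 70% of its speed; a pose out of reach is approached as far as the arm can. A call is refused whole if a number of a shift passes 50 or a number of a turn 8.59, either way. A call with a gripper value outside its range is refused whole. The fingers move at their own pace and stop on an object; "squeeze" is the grip in N (left out, the last holds). Time passes only in rows, so rows that do not move let the fingers close. It gives the time, the measured TCP pose, the force and the opening at its end, in the units of the state.
- robot.sense(): the state, without advancing time (a new reading comes with each control period).
- robot.camera(name): name is "scene" or "top" or "wrist"; returns the picture (480x640x3 uint8, blue, green, red); there is no depth.
- robot.get_calibration(name): a dict with "mtx" (3x3 intrinsics, pixels), "k1" (the pictures are not rectified: a ray, as slopes to the right and down, at radius r is drawn at 1 + k1 r^2 times it, then the intrinsics apply), "rvec" (rotation vector, rad) and "tvec" (3), from world to camera coordinates, as OpenCV has them. Camera axes: x right, y down, z forward; pixel columns grow to the right and rows downward; lengths in m; the calibration is good to about 2 mm. A picture is of the moment at which its call begins: read the wrist's pose just before it. get_calibration takes no time and is no camera call; for the wrist camera it gives the pose at the moment of the call.
- robot.hand_in(): hands the job in, once; it reports no verdict.
The state is a dict: "clock": time; "joint_pos": joint angles; "qd": joint speeds; "effort": joint torques, N m; "eef_pos": TCP position; "ee_rot": TCP orientation; "force": force on the tool from outside, world axes, zero at the start; "torque": the same for the moment, N m; "grip_width": finger opening in m.
Only numpy, scipy, OpenCV 4.12 (cv2) and the standard library are available. Lean on these libraries where they do the work, as an engineer would, in place of code of your own. Each camera call takes 0.05 s, during which the arm holds its last target. There are 200 camera calls.

## Working session

There is one attempt and no reset: what is moved stays moved. The work goes in short steps, Python scripts to look and compute and a tool call to move; the robot and the scene stay as the last step left them, time stands still between calls to the robot, and variables do not carry over. Pictures are saved under pics/ and viewed, about 8 in all and at most 12, crops included, and the job is handed in when it is done.

Besides the shell and the picture viewer there is one more tool, called after ">>>" as name(argument=value, ...) on one line, values as JSON. carry_out: Moves the arm, as the interface text tells. Its arguments: {"type":"object","properties":{"series":{"type":"array","items":{"type":"number"}},"squeeze":{"type":"number"}},"required":["series"]}

```bash
mkdir -p pics
python3 - <<'E'
from station import robot
import cv2,numpy as np
print(robot.sense())
for n in("scene","top"):
    cv2.imwrite(f"pics/{n}0.png",robot.camera(n)); c=robot.get_calibration(n); print(n,c)
E
```

```text
{'clock': 0.0, 'joint_pos': array([ 1.24319973,  0.62932389,  0.03845286,  1.51835592, -0.0269786 ,
        0.99629026, -0.02000004]), 'qd': array([ 9.66408977e-05,  1.00964545e-03, -6.69324715e-04,  1.88496729e-03,
       -9.16987040e-04,  8.06706049e-04, -2.82344851e-03]), 'effort': array([ 2.88892006e-04, -5.63396108e+01,  1.22635078e+00, -1.93435961e+01,
        1.09373184e-02,  1.03944234e-02, -1.94905238e-05]), 'eef_pos': array([ 0.16809813, -0.62728949,  0.24940753]), 'ee_rot': array([-2.49152485e+00,  1.91181373e+00,  2.36063907e-03]), 'force': array([ 0.67454   , -0.1231885 , -0.20590187]), 'torque': array([0.05361426, 0.01150767, 0.00450831]), 'grip_width': 0.08520144121127542}
scene {'mtx': array([[507.59817065,   0.        , 317.54380558],
       [  0.        , 507.59817065, 240.27292917],
       [  0.        ,   0.        ,   1.        ]]), 'k1': -0.02064225225207802, 'rvec': array([ 1.96738933,  1.73274866, -0.56645632]), 'tvec': array([-0.05956337, -0.3451079 ,  1.45119247])}
top {'mtx': array([[621.21458761,   0.        , 315.92406814],
       [  0.        , 621.21458761, 246.93290761],
       [  0.        ,   0.        ,   1.        ]]), 'k1': -0.13313529385077147, 'rvec': array([ 2.20139318, -2.16929815,  0.09459397]), 'tvec': array([-0.02704932,  0.5029529 ,  1.74025227])}
```

View pics/scene0.png

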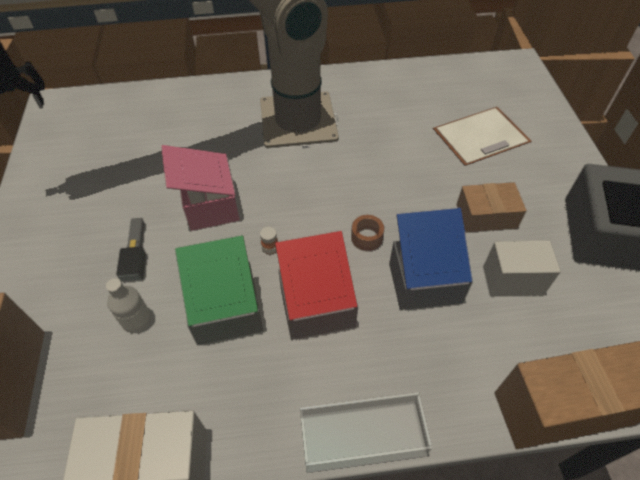

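View pics/top0.png

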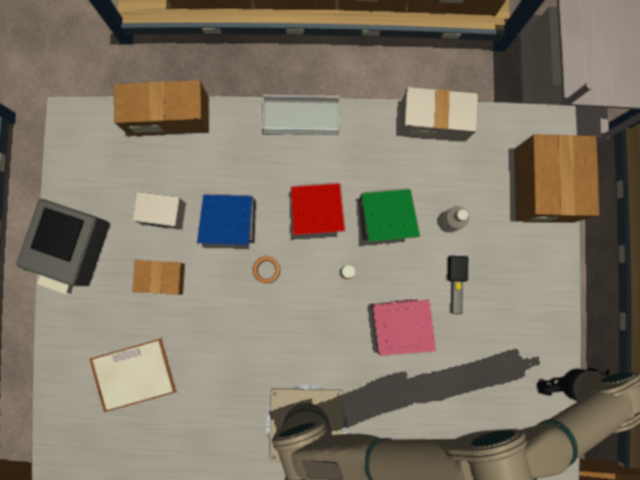

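The top view has up = +x and left = +y. It shows the blue lid at about (227,220), red at (318,209), green at (390,216) and the pink look-alike at (404,327). The jar is at (348,271) and the tape at (266,269). In the scene view all lips face the robot. Next I fit the lid poses from both views.

```bash
cat > h.py <<'E'
import cv2,numpy as np
from scipy.optimize import least_squares
from station import robot
def project(P,c):
    R=cv2.Rodrigues(c["rvec"])[0]; q=np.asarray(P)@R.T+c["tvec"]; s=q[:,:2]/q[:,2:]
    s=s*(1+c["k1"]*(s**2).sum(1,keepdims=True)); m=c["mtx"]
    return s*[m[0,0],m[1,1]]+m[:2,2]
def mask(im,col):
    h,s,v=cv2.split(cv2.cvtColor(im,cv2.COLOR_BGR2HSV))
    a={"blue":(105,130),"green":(50,80),"red":(0,6)}[col]
    m=((h>=a[0])&(h<=a[1])&(s>130)&(v>50)).astype(np.uint8)
    if col=="red": m|=((h>176)&(s>200)).astype(np.uint8)
    n,l,st,_=cv2.connectedComponentsWithStats(m)
    i=1+st[1:,4].argmax(); return (l==i).astype(np.uint8)
def quad(m):
    c=max(cv2.findContours(m,0,cv2.CHAIN_APPROX_NONE)[0],key=cv2.contourArea)
    return cv2.approxPolyN(cv2.convexHull(c),4,ensure_convex=True).reshape(-1,2).astype(float)
def lid(p,a=0):  # x,y,yaw,dz -> 4 upper corners
    t=.45+a; d=np.array([-np.cos(t),np.sin(t)]); n=np.array([np.sin(t),np.cos(t)])*.006
    h=np.array([.06,.09])+n; l=h+.155*d
    P=np.array([[l[0],-.068,l[1]],[l[0],.068,l[1]],[h[0],.068,h[1]],[h[0],-.068,h[1]]])
    c,s=np.cos(p[2]),np.sin(p[2]); R=np.array([[c,-s,0],[s,c,0],[0,0,1]])
    return P@R.T+[p[0],p[1],p[3]]
E
python3 - <<'E'
from h import *
cal={n:robot.get_calibration(n) for n in("top","scene")}
im={n:cv2.imread(f"pics/{n}0.png") for n in cal}
guess={"blue":(.65,.25),"red":(.65,0),"green":(.65,-.2)}
for col,g in guess.items():
    Q={n:quad(mask(im[n],col)) for n in cal}
    def f(p):
        r=[]
        for n in cal:
            u=project(lid(p),cal[n]); d=np.linalg.norm(u[:,None]-Q[n][None],axis=2); r.append((u-Q[n][d.argmin(1)]).ravel())
        return np.concatenate(r)
    s=least_squares(f,[*g,0,0]); p=s.x
    lip=p[:2]-.08*np.array([np.cos(p[2]),np.sin(p[2])])
    print(col,"x,y,yawdeg,dz",p[:2].round(4),np.degrees(p[2]).round(1),p[3].round(4),"rms",np.sqrt((s.fun**2).mean()).round(2),"lip",lip.round(3))
    print({n:Q[n].round().tolist() for n in Q})
# ray at height for jar, tape, pink, bottle tops in top view
for nm,u,z in(("jar",(348,271),.06),("tape",(266,269),.045),("pink lip edge",(408,353),.157),("bottle",(460,214),.15),("wcarton",(157,210),.1)):
    s=least_squares(lambda q:project([[q[0],q[1],z]],cal["top"])[0]-u,[.5,0]).x; print(nm,s.round(3))
E
```

```text
blue x,y,yawdeg,dz [0.5735 0.2284] -0.7 -0.0058 rms 1.16 lip [0.493 0.229]
{'top': [[251.0, 196.0], [248.0, 244.0], [197.0, 243.0], [203.0, 195.0]], 'scene': [[470.0, 280.0], [406.0, 287.0], [398.0, 215.0], [460.0, 209.0]]}
red x,y,yawdeg,dz [ 0.6066 -0.018 ] 5.2 -0.0052 rms 0.37 lip [ 0.527 -0.025]
{'top': [[345.0, 231.0], [293.0, 235.0], [290.0, 186.0], [339.0, 183.0]], 'scene': [[357.0, 306.0], [289.0, 320.0], [274.0, 242.0], [341.0, 231.0]]}Traceback (most recent call last):
  File "<stdin>", line 6, in <module>
  File "h.py", line 14, in mask
    i=1+st[1:,4].argmax(); return (l==i).astype(np.uint8)
        ~~~~~~~~~~~~~~~^^
ValueError: attempt to get argmax of an empty sequence
```

```bash
cat > fit.py <<'E'
from h import *
cal={n:robot.get_calibration(n) for n in("top","scene")}
im={n:cv2.imread(f"pics/{n}0.png") for n in cal}
for n,u in(("top",(390,216)),("scene",(218,280)),("top",(227,220)),("scene",(430,245)),("top",(250,198))): print(cv2.cvtColor(im[n],cv2.COLOR_BGR2HSV)[u[1],u[0]])
for col,g in {"blue":(.57,.23),"red":(.6,0),"green":(.6,-.2)}.items():
    Q={n:quad(mask(im[n],col)) for n in cal}
    def f(p):
        r=[]
        for n in cal:
            u=project(lid(p),cal[n]); d=np.linalg.norm(u[:,None]-Q[n][None],axis=2); r.append((u-Q[n][d.argmin(1)]).ravel())
        return np.concatenate(r)
    s=least_squares(f,[*g,0,0],loss="soft_l1"); p=s.x
    lip=p[:2]-.08*np.array([np.cos(p[2]),np.sin(p[2])])
    print(col,"x,y,yawdeg,dz",p[:2].round(4),np.degrees(p[2]).round(1),p[3].round(4),"res",f(p).round(1),"lip",lip.round(3))
for nm,u,z in(("jar",(348,271),.06),("tape",(266,269),.045),("pink far edge",(402,300),.1),("bottle",(460,214),.15),("wcarton",(157,210),.1)):
    s=least_squares(lambda q:project([[q[0],q[1],z]],cal["top"])[0]-u,[.5,0]).x; print(nm,s.round(3))
E
sed -i 's/"blue":(105,130),"green":(50,80)/"blue":(100,135),"green":(45,90)/; s/(s>130)&(v>50)/(s>110)\&(v>35)/' h.py; python3 fit.py
```

```text
[ 68 213 115]
[ 63 106 125]
[107 228 121]
[109 136 116]
[108 214 119]
blue x,y,yawdeg,dz [0.5745 0.2276] -0.5 -0.0041 res [-0.5  0.2 -1.3 -0.1 -0.7  0.4 -0.4 -0.6 -0.8 -1.2 -0.5 -0.4  0.3  0.7
 -1.6  1.7] lip [0.495 0.228]
red x,y,yawdeg,dz [ 0.6063 -0.0177] 5.0 -0.0054 res [-0.8 -1.   0.4 -0.4  0.6  0.6 -1.   0.1  0.3  0.1  0.   0.4 -0.3 -0.6
 -0.4 -0.3] lip [ 0.527 -0.025]
green x,y,yawdeg,dz [ 0.6005 -0.2226] 6.2 -0.0737 res [ -0.9  -0.7   0.9  -0.1   0.7   1.5  -0.2   1.3 -24.6  -0.9   2.4 -26.7
  13.6  18.3  -0.7  21.6] lip [ 0.521 -0.231]
jar [ 0.435 -0.109]
tape [0.438 0.119]
pink far edge [ 0.357 -0.253]
bottle [ 0.587 -0.401]
wcarton [0.592 0.417]
```

```bash
sed -i 's/(s>110)/(s>75)/' h.py; python3 fit.py | grep green -A3
```

```text
green x,y,yawdeg,dz [ 0.5925 -0.2129] 6.7 -0.005 res [-0.8 -0.5 -0.1 -0.3  0.1  0.4 -1.   0.6 -0.9 -0.2  0.3 -0.7 -1.2  0.4
  0.1  0.6] lip [ 0.513 -0.222]
jar [ 0.435 -0.109]
tape [0.438 0.119]
```

>>> carry_out(series=[0, 0, 0, 0, 0, 50, 0, 0, 0, 0, 0, 0, 50, 0, 0, 0, 8.3, 37, 31, 0, 0, 0, 0, 8.3, 37, 31, 0, 0, 0, 0, 8.3, 37, 31, 0, 0, 0, 0, 8.3, 37, 31, 0, 0, 0, 0, 8.3, 37, 31, 0, 0, 0, 0, 8.3, 37, 31, 0, 0, 0, 0, 8.3, 37, 31, 0, 0, 0, 0, 8.3, 37, 31, 0, 0, 0, 0, 8.3, 37, 31, 0, 0, 0, 0, 0, 0, 0, 0, 0])

```text
clock: 1.3
eef_pos: [0.5059, -0.3325, 0.3483]
ee_rot: [3.137, 0.062, -0.007]
force: [-0.3, -0.3, 0.6]
grip_width: 0.0001
```

>>> carry_out(series=[0, 0, 0, -9, 47, 0, 0, 0, 0, 0, -9, 47, 0, 0, 0, 0, 0, -9, 47, 0, 0, 0, 0, 0, -9, 47, 0, 0, 0, 0, 0, -9, 47, 0, 0, 0, 0, 0, -9, 47, 0, 0, 0, -7.5, 0, -9, 47, 0, 0, 0, -7.5, 0, -9, 47, 0, 0, 0, -7.5, 0, -9, 47, 0, 0, 0, -7.5, 0, -9, 47, 0, 0, 0, -7.5, 0, -9, 47, 0, 0, 0, -7.5, 0, -9, 47, 0, 0])

```text
clock: 2.5
eef_pos: [0.4139, 0.1269, 0.3399]
ee_rot: [2.986, 0.016, 0.769]
force: [0.4, -0.4, -0.6]
grip_width: 0.0001
```

```bash
cat > st.py <<'E'
from h import *
from scipy.spatial.transform import Rotation as R
s=robot.sense(); m=R.from_rotvec(s["ee_rot"]).as_matrix()
print("tcp",s["eef_pos"].round(4),"tool x",m[:,0].round(2),"z",m[:,2].round(3),"tip",(s["eef_pos"]+.019*m[:,2]).round(4),"F",s["force"].round(1),"q",s["joint_pos"].round(2),s["clock"])
E
python3 st.py
```

```text
tcp [0.4139 0.1269 0.3399] tool x [0.88 0.02 0.48] z [ 0.483 -0.053 -0.874] tip [0.4231 0.1259 0.3233] F [ 0.4 -0.4 -0.6] q [-0.02  0.05 -0.62  2.3   0.76  0.54 -1.23] 2.5
```

>>> carry_out(series=[0, -5.5, 0, 0, 34, -20, 0, 0, -5.5, 0, 0, 34, -20, 0, 0, -5.5, 0, 0, 34, -20, 0, 0, 0, 0, 0, 0, 0, 0])

```text
clock: 2.9
eef_pos: [0.4096, 0.1617, 0.3068]
ee_rot: [2.905, -0.001, 0.908]
force: [-0.5, -0.2, 0.1]
grip_width: -0.0
```

```bash
python3 st.py
```

```text
tcp [0.4096 0.1617 0.3068] tool x [0.82 0.03 0.57] z [ 0.568 -0.094 -0.817] tip [0.4204 0.1599 0.2913] F [-0.5 -0.2  0.1] q [-0.24  0.16 -0.65  2.39  1.22  0.66 -1.89] 2.9
```

>>> carry_out(series=[0, 0, 1.5, 0, 12, -26, 0, 0, 0, 1.5, 0, 12, -26, 0, 0, 0, 1.5, 0, 12, -26, 0, 0, 0, 1.5, 0, 12, -26, 0, 0, 0, 1.5, 0, 12, -26, 0, 0, 0, 1.5, 0, 12, -26, 0, 0, 0, 0, 0, 0, 0, 0])

```text
clock: 3.6
eef_pos: [0.4185, 0.2317, 0.1561]
ee_rot: [2.921, 0.218, 0.898]
force: [0.3, -0.1, 0.1]
grip_width: 0.0003
```

```bash
python3 st.py
```

```text
tcp [0.4185 0.2317 0.1561] tool x [0.82 0.16 0.55] z [ 0.564 -0.033 -0.825] tip [0.4292 0.2311 0.1404] F [ 0.3 -0.1  0.1] q [-0.14  0.87 -1.22  2.46  1.69  1.34 -2.41] 3.6
```

```bash
cat > look.py <<'E'
import sys
from h import *
a=robot.camera("wrist"); b=robot.camera("scene")
x,y=int(sys.argv[2]),int(sys.argv[3])
b=cv2.resize(b[y:y+200,x:x+200],(400,400),interpolation=3)
o=np.zeros((400,800,3),np.uint8); o[:300,:400]=cv2.resize(a,(400,300)); o[:,400:]=b
cv2.imwrite(f"pics/{sys.argv[1]}.png",o)
E
python3 look.py l1 340 120
```

```text
(no output)
```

View pics/l1.png

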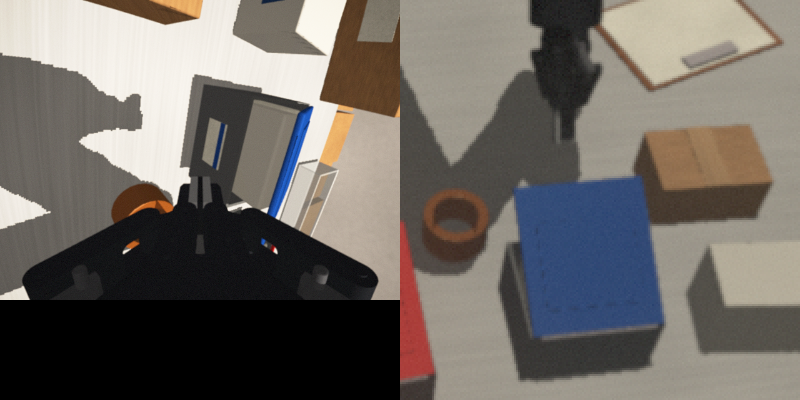

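>>> carry_out(series=[0, 0, 0, 20, -1, -4, 0, 0, 0, 0, 20, -1, -4, 0, 0, 0, 0, 16, -1, -4, 0, 0, 0, 0, 0, 0, 0, 0])

```text
clock: 4.1
eef_pos: [0.4831, 0.2249, 0.1652]
ee_rot: [2.894, 0.219, 0.953]
force: [-1.0, -0.1, -0.0]
grip_width: -0.0
```

```bash
python3 st.py
```

```text
tcp [0.4831 0.2249 0.1652] tool x [0.8  0.16 0.58] z [ 0.596 -0.038 -0.802] tip [0.4944 0.2241 0.15  ] F [-1.  -0.1 -0. ] q [-0.03  0.87 -1.18  2.37  1.77  1.29 -2.25] 4.1
```

>>> carry_out(series=[0, 0, 0, -25, 0, 0, 0, 0, 0, 0, 0, 0, -10, 0, 0, 0, 0, 0, 0, -10, 0, 0, 0, 0, 0, 0, -8, 0, 0, 0, 0, 0, 0, 0, 0])

```text
clock: 4.6
eef_pos: [0.4617, 0.2222, 0.1484]
ee_rot: [2.876, 0.215, 0.987]
force: [0.5, -0.1, -0.9]
grip_width: 0.0
```

```bash
python3 st.py;python3 look.py l2 340 120
```

```text
tcp [0.4617 0.2222 0.1484] tool x [0.78 0.16 0.6 ] z [ 0.616 -0.042 -0.787] tip [0.4734 0.2214 0.1335] F [ 0.5 -0.1 -0.9] q [-0.11  0.91 -1.15  2.44  1.81  1.37 -2.39] 4.6
```

View pics/l2.png

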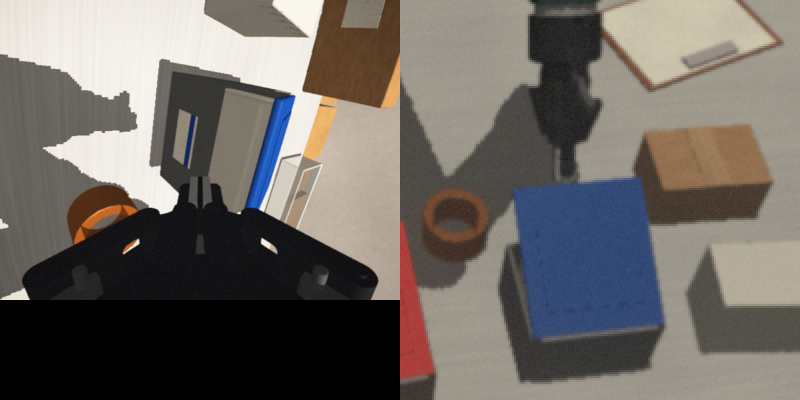

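>>> carry_out(series=[0, 0, 0, 11, 0, -2, 0, 0, 0, 0, 11, 0, -2, 0, 0, 0, 0, 7, 0, 8, 0, 0, 0, 0, 7, 0, 11, 0, 0, 0, 0, 8, 0, 12, 0, 0, 0, 0, 9, 0, 12, 0])

```text
clock: 5.3
eef_pos: [0.5142, 0.2225, 0.1857]
ee_rot: [2.882, 0.22, 0.973]
force: [-0.3, -0.2, -0.1]
grip_width: 0.0001
```

```bash
python3 st.py;python3 look.py l3 340 120
```

```text
tcp [0.5142 0.2225 0.1857] tool x [0.79 0.17 0.6 ] z [ 0.609 -0.041 -0.793] tip [0.5257 0.2217 0.1706] F [-0.3 -0.2 -0.1] q [ 0.02  0.82 -1.16  2.31  1.76  1.23 -2.14] 5.3
```

View pics/l3.png

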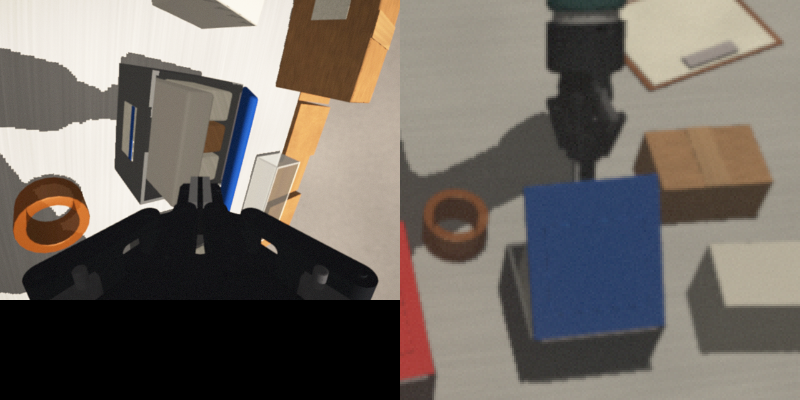

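>>> carry_out(series=[0, 0, 0, 11, 0, 9, 0, 0, 0, 0, 11, 0, 9, 0, 0, 0, 0, 11, 0, 9, 0, 0, 0, 0, 11, 0, 8, 0, 0, 0, 0, 14, 0, 5, 0, 0, 0, 0, 14, 0, 4, 0, 0, 0, 0, 14, 0, 4, 0, 0, 0, 0, 14, 0, 0, 0, 0, 0, 0, 14, 0, 0, 0])

```text
clock: 6.3
eef_pos: [0.6257, 0.2213, 0.229]
ee_rot: [2.885, 0.224, 0.959]
force: [0.6, 0.0, 0.1]
grip_width: 0.0002
```

```bash
python3 st.py;python3 look.py l4 340 120
```

```text
tcp [0.6257 0.2213 0.229 ] tool x [0.79 0.17 0.59] z [ 0.601 -0.042 -0.798] tip [0.6372 0.2205 0.2139] F [0.6 0.  0.1] q [ 0.14  0.81 -1.14  2.03  1.68  1.1  -1.75] 6.3
```

View pics/l4.png

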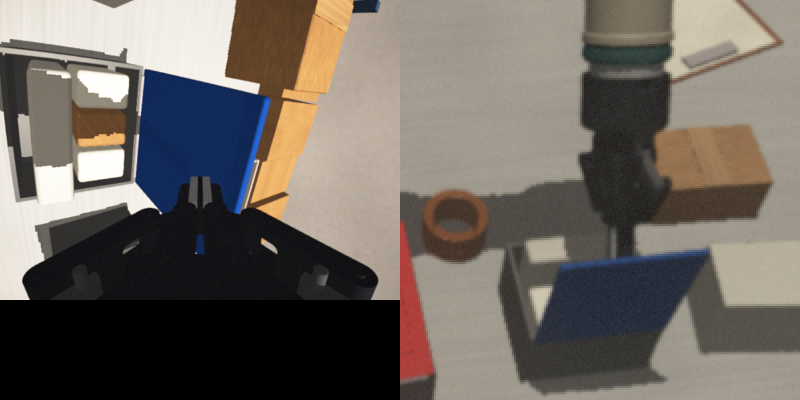

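The blue lid is about upright, so I push a little further and then retreat up and back.

>>> carry_out(series=[0, 0, 0, 14, 0, 0, 0, 0, 0, 0, 14, 0, 0, 0, 0, 0, 0, 12, 0, 0, 0, 0, 0, 0, 0, 0, 0, 0, 0, 0, 0, -30, 0, 10, 0, 0, 0, 0, -40, 0, 25, 0, 0, 0, 0, -40, 0, 40, 0, 0, 0, 0, 0, 0, 0, 0])

```text
clock: 7.2
eef_pos: [0.5509, 0.221, 0.2949]
ee_rot: [2.89, 0.226, 0.942]
force: [0.8, 1.0, 1.2]
grip_width: -0.0003
```

```bash
python3 st.py;python3 look.py l5 340 120
```

```text
tcp [0.5509 0.221  0.2949] tool x [0.8  0.17 0.58] z [ 0.592 -0.043 -0.805] tip [0.5621 0.2201 0.2796] F [0.8 1.  1.2] q [ 0.16  0.6  -1.21  2.11  1.47  1.05 -1.73] 7.2
```

View pics/l5.png

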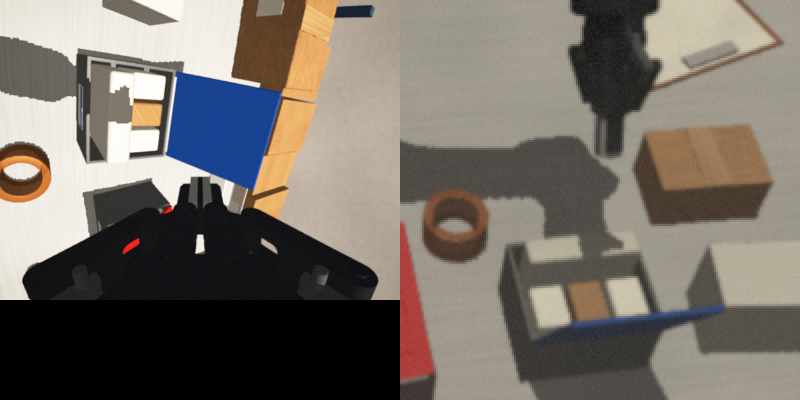

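Blue lid is fully open and the box hasn't moved. Now across to green.

>>> carry_out(series=[0, 0, 0, -20, 0, 45, 0, 0, 0, 0, -10, -45, 10, 0, 0, 0, 1, -10, -45, 0, 0, 0, 0, 1, -10, -45, 0, 0, 0, 0, 1, -10, -45, 0, 0, 0, 0, 1, -10, -45, 0, 0, 0, 0, 1, -10, -45, 0, 0, 0, 0, 1, -10, -45, 0, 0, 0, 0, 1, -10, -45, 0, 0, 0, 0, 1, -10, -45, 0, 0, 0, 0, 1, -10, -45, 0, 0, 0, 0, 0, 0, 0, 0, 0])

```text
clock: 8.5
eef_pos: [0.4611, -0.1438, 0.3257]
ee_rot: [2.948, 0.376, 0.856]
force: [1.2, 0.7, -0.7]
grip_width: -0.0001
```

```bash
python3 st.py
```

```text
tcp [ 0.4611 -0.1438  0.3257] tool x [0.82 0.25 0.52] z [ 0.533  0.021 -0.846] tip [ 0.4712 -0.1434  0.3096] F [ 1.2  0.7 -0.7] q [ 1.42  0.28 -1.24  2.28  0.43  0.25  0.13] 8.5
```

>>> carry_out(series=[0, 0, 0, 0, -10, -20, 0, 0, 0, 0, -10, -15, -20, 0, 0, 0, 0, -10, -15, -20, 0, 0, 0, 0, -5, -15, -20, 0, 0, 0, 0, 0, 0, 0, 0])

```text
clock: 9.0
eef_pos: [0.4405, -0.1891, 0.2591]
ee_rot: [2.956, 0.366, 0.845]
force: [-0.8, -0.1, -0.2]
grip_width: 0.0
```

```bash
python3 st.py
```

```text
tcp [ 0.4405 -0.1891  0.2591] tool x [0.82 0.24 0.52] z [ 0.526  0.021 -0.85 ] tip [ 0.4505 -0.1887  0.243 ] F [-0.8 -0.1 -0.2] q [ 1.43  0.48 -1.21  2.36  1.33  0.24 -0.63] 9.0
```

>>> carry_out(series=[0, 0, 0, -5, -10, -20, 0, 0, 0, 0, -5, -10, -20, 0, 0, 0, 0, -5, -10, -20, 0, 0, 0, 0, -5, -5, -20, 0, 0, 0, 0, 0, 0, -20, 0, 0, 0, 0, 0, 0, -15, 0, 0, 0, 0, 0, 0, 0, 0])

```text
clock: 9.7
eef_pos: [0.4248, -0.2201, 0.1447]
ee_rot: [2.964, 0.359, 0.848]
force: [0.1, 1.2, 0.7]
grip_width: -0.0001
```

```bash
python3 st.py
```

```text
tcp [ 0.4248 -0.2201  0.1447] tool x [0.82 0.23 0.52] z [ 0.526  0.027 -0.85 ] tip [ 0.4348 -0.2196  0.1285] F [0.1 1.2 0.7] q [ 1.39  0.87 -1.18  2.46  2.1   0.54 -1.21] 9.7
```

>>> carry_out(series=[0, 0, 0, 18, 0, -2, 0, 0, 0, 0, 18, 0, -2, 0, 0, 0, 0, 18, 0, -2, 0, 0, 0, 0, 0, 0, 0, 0])

```text
clock: 10.1
eef_pos: [0.4821, -0.2179, 0.1415]
ee_rot: [2.967, 0.36, 0.849]
force: [-0.2, 0.2, 0.1]
grip_width: -0.0002
```

```bash
python3 st.py;python3 look.py l6 130 130
```

```text
tcp [ 0.4821 -0.2179  0.1415] tool x [0.82 0.23 0.52] z [ 0.526  0.03  -0.85 ] tip [ 0.4921 -0.2174  0.1254] F [-0.2  0.2  0.1] q [ 1.28  0.87 -1.13  2.35  2.03  0.52 -1.17] 10.1
```

View pics/l6.png

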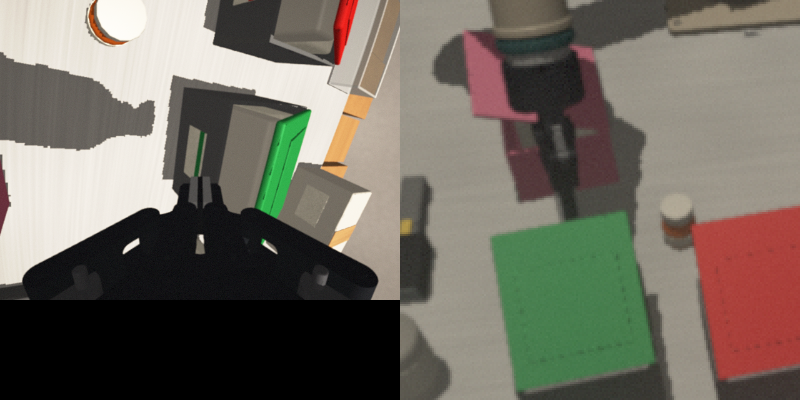

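>>> carry_out(series=[0, 0, 0, 11, 1, 2, 0, 0, 0, 0, 10, 1, 5, 0, 0, 0, 0, 7, 1, 9, 0, 0, 0, 0, 7, 1, 11, 0, 0, 0, 0, 8, 1, 12, 0, 0, 0, 0, 9, 1, 12, 0])

```text
clock: 10.8
eef_pos: [0.5282, -0.2116, 0.1926]
ee_rot: [2.975, 0.353, 0.836]
force: [-0.5, 0.4, -0.6]
grip_width: -0.0002
```

```bash
python3 st.py;python3 look.py l7 130 130
```

```text
tcp [ 0.5282 -0.2116  0.1926] tool x [0.83 0.23 0.51] z [ 0.518  0.031 -0.855] tip [ 0.538  -0.211   0.1763] F [-0.5  0.4 -0.6] q [ 1.16  0.7  -1.02  2.22  1.68  0.33 -0.93] 10.8
```

View pics/l7.png

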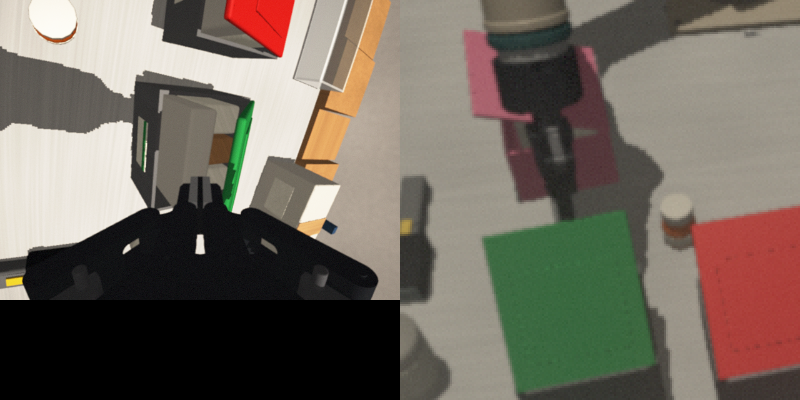

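>>> carry_out(series=[0, 0, 0, 12, 1, 8, 0, 0, 0, 0, 12, 1, 8, 0, 0, 0, 0, 12, 1, 8, 0, 0, 0, 0, 12, 2, 7, 0, 0, 0, 0, 14, 2, 4, 0, 0, 0, 0, 14, 2, 3, 0, 0, 0, 0, 14, 2, 2, 0, 0, 0, 0, 14, 2, 0, 0, 0, 0, 0, 14, 2, 0, 0])

```text
clock: 11.8
eef_pos: [0.6403, -0.1985, 0.2279]
ee_rot: [2.98, 0.346, 0.812]
force: [-0.5, -0.9, -0.7]
grip_width: 0.0002
```

```bash
python3 st.py
```

```text
tcp [ 0.6403 -0.1985  0.2279] tool x [0.84 0.22 0.5 ] z [ 0.505  0.026 -0.863] tip [ 0.6499 -0.198   0.2115] F [-0.5 -0.9 -0.7] q [ 1.01  0.75 -1.05  1.94  1.24  0.49 -0.55] 11.8
```

>>> carry_out(series=[0, 0, 0, 14, 2, 0, 0, 0, 0, 0, 14, 2, 0, 0, 0, 0, 0, 14, 2, 0, 0, 0, 0, 0, 0, 0, 0, 0, 0, 0, 0, -30, -3, 10, 0, 0, 0, 0, -40, -4, 25, 0, 0, 0, 0, -40, -4, 40, 0, 0, 0, 0, -40, 0, 40, 0, 0, 0, 0, -40, 0, 40, 0, 0, 0, 0, 0, 0, 0, 0])

```text
clock: 12.8
eef_pos: [0.511, -0.204, 0.3415]
ee_rot: [2.998, 0.34, 0.774]
force: [0.2, -0.7, -0.4]
grip_width: 0.0002
```

```bash
python3 st.py
python3 - <<'E'
from h import *
a=robot.camera("scene"); b=robot.camera("top"); cv2.imwrite("pics/f_scene.png",a);cv2.imwrite("pics/f_top.png",b)
o=np.hstack([cv2.resize(a[120:360,60:580],(400,185)),cv2.resize(b[120:380,100:520],(400,248))[:185]])
o=np.vstack([cv2.resize(a[120:350,80:580],(640,294),interpolation=3),cv2.resize(b[160:370,110:500],(640,300),interpolation=3)])
cv2.imwrite("pics/f.png",o)
E
```

```text
tcp [ 0.511  -0.204   0.3415] tool x [0.85 0.22 0.48] z [ 0.481  0.028 -0.876] tip [ 0.5201 -0.2035  0.3249] F [ 0.2 -0.7 -0.4] q [ 1.38  0.44 -1.24  2.05  0.54  0.5   0.08] 12.8
```

View pics/f.png

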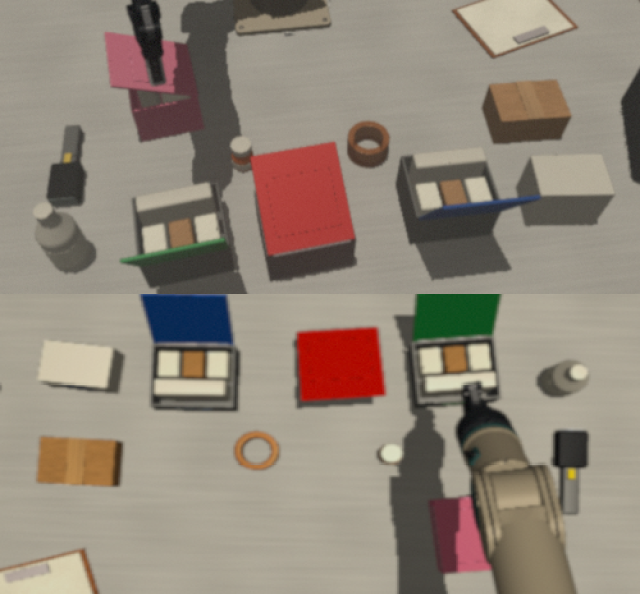

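Both lids lie open past upright, red is shut and the bystanders look unmoved. I'll do a numeric check, then hand in.

Run:
```python
from h import *
for n in("scene","top"):
    a,b=(cv2.imread(f"pics/{x}.png") for x in(n+"0","f_"+n))
    print(n,"red quad",quad(mask(a,"red")).tolist(),quad(mask(b,"red")).tolist())
    P={"scene":{"pinklidL":(165,165,30,30),"scanner":(130,245,50,75),"jar":(268,238,24,30),"tape":(367,232,44,44),"carton":(490,205,70,50),"wcarton":(522,265,70,60),"bottle":(125,305,50,60),"blue base":(435,290,60,30)},"top":{"jar":(348,271,26,26),"tape":(266,269,44,44),"carton":(158,277,60,44),"wcarton":(157,210,60,46),"bottle":(458,216,40,40),"scanner":(458,285,36,70),"pinkL":(380,330,24,60),"blue front":(225,238,70,24),"green front":(365,235,30,24)}}[n]
    for k,(x,y,w,h) in P.items():
        A,B=(cv2.cvtColor(i,6).astype(np.float32)[y-h//2:y+h//2,x-w//2:x+w//2] for i in(a,b))
        print(k,np.round(cv2.phaseCorrelate(A,B)[0],2),end="; ")
    print()
robot.hand_in()
```

```text
scene red quad [[357.0, 307.0], [288.0, 321.0], [274.0, 241.0], [342.0, 230.0]] [[357.0, 307.0], [288.0, 321.0], [274.0, 242.0], [342.0, 230.0]]
pinklidL [10.96 -4.62]; scanner [-0.04  0.59]; jar [-0.22 -0.56]; tape [0.56 0.5 ]; carton [ 0.1  -0.35]; wcarton [ 0.14 -0.07]; bottle [-0.1  0. ]; blue base [-6.36 -0.47]; 
top red quad [[345.0, 232.0], [292.0, 236.0], [289.0, 186.0], [340.0, 182.0]] [[345.0, 232.0], [292.0, 236.0], [289.0, 186.0], [340.0, 182.0]]
jar [0.55 0.32]; tape [0.82 0.54]; carton [0.01 0.55]; wcarton [ 0.06 -0.1 ]; bottle [ 0.  -0.1]; scanner [ 0.1  -0.02]; pinkL [3.31 2.27]; blue front [0.49 0.19]; green front [-0.95  3.57]; 
the job is handed in; nothing more can be done
```

I opened the blue lid first, then the green one. With the closed fingertips I pushed each lid up by its front lip and on past upright, then backed the arm clear. I handed the job in at about 13 s.

**Lids:** the last pictures show both lids lying back open.

**Red box:** its lid corners match the first pictures to within 1 pixel, so it stayed shut and in place.

**Other things on the bench:** the jar, tape roll, both cartons, bottle and scanner show apparent shifts of less than 1 pixel. The force readings between moves stayed at about 1 N; I did not log the peaks within moves.

**Checks that disagreed:**
- **Larger apparent shifts:** the picture comparison gave 3 to 12 pixels at the pink look-alike (both views), 6 pixels at the base of the blue box (scene view only) and about 4 pixels at the front of the green box (top view).
- **Likely cause:** in the last pictures the arm and its shadow cover the pink look-alike, and the raised lids change how the two box fronts look. By eye none of the three had moved, but I did not measure this separately.
- **Blue approach:** the fingertip rose about 20 mm above plan on the first try, probably because a joint was near its limit. It may have touched the lip with about 1 N, so I backed off, lowered it and went in again.

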